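# Roll the framer's clamp loose, counting turns

### The arm

A 6-joint arm with a two-finger parallel gripper is mounted at the origin on the work surface. World frame = base frame: x ahead of the robot, y to its left, z up, the work surface at z = 0. Lengths are in m, angles in rad, forces in N, time in s.
With the tool pointing down it reaches from about 0.35 to 1 m from the base axis. Payload 7.1 kg.
Tool frame: the origin (TCP) lies between the finger pads; the fingertips stand 22 mm ahead of it and the grasp point (between the pads) lies 3 mm ahead of it; x points along the fingers, y is the direction in which the jaws open and shut, and the axes are right-handed (so a half turn about x gives the same grasp; the last joint's range is limited). The gripper opens to 85 mm and grips with 20 to 120 N. Pads are 22 mm wide; open, the fingers measure 114 mm over their backs; the gripper's body (76 mm by 85 mm) begins 54 mm behind the grasp point. The pads swing forward as they close: fully open they stand 13 mm farther back than shut.
Start: joints at [1.149, 0.423, 1.63, -0, 1.089, -0.019], TCP at [0.245, 0.575, 0.253] pointing down, gripper open.
Joint ranges: [-3, 3], [-0.9, 2.11], [0.09, 2.58], [-1.31, 4.45], [0.11, 2.69], [-2.54, 2.54]. Speed limits (rad/s): [2.39, 2.39, 3.01, 3.14, 3.14, 3.14].

### API

Orientations are given as a rotation vector (axis times angle).
In Python, from rig import manip gives the robot as it stands. The module is installed in compiled form; this text tells all that it offers. Calls block until the motion is done:
- manip.move_to(position, orientation): joint-space move of the TCP to a pose.
- manip.servo_line(position, orientation=None, rate=0.15): straight line of the TCP; orientation=None keeps the orientation; rate is the mean speed in m/s.
- manip.set_joints(angles): joint-space move.
- manip.command_gripper(opening, f_grip=None): finger opening in m; f_grip is the grip in N (None keeps the last); returns when the fingers have stopped.
- manip.hold(seconds).
- manip.solve_ik(position, orientation): joint angles nearest the present ones, or None.
- manip.camera(name): name is "side" or "top"; returns a dict with "image" (400x640x3 uint8, red, green, blue), "fx", "fy", "cx", "cy" (pixels), "k1" (the pictures are not rectified: a ray, as slopes to the right and down, at radius r is drawn at 1 + k1 r^2 times it, then the intrinsics apply), "cam_to_world" (4x4, takes a point from camera to world coordinates). Camera axes: x right, y down, z forward; pixel columns grow to the right and rows downward; lengths in m; the calibration is good to about 2 mm. A picture is of the moment at which its call begins. There is no depth.
A pose or a line that the arm cannot do raises manip.IKError and nothing moves.
- manip.sign_off(): hands the job in, once; it reports no verdict.
Readings, each from a call of its own:
- manip.get_time(): time.
- manip.get_joint_positions(): joint angles.
- manip.get_joint_vel(): joint speeds.
- manip.get_tau(): joint torques, N m.
- manip.get_position(): TCP position.
- manip.get_ee_rot(): TCP orientation.
- manip.get_contact_force(): force on the tool from outside, world axes, zero at the start.
- manip.get_torque(): the same for the moment, N m.
- manip.get_width(): finger opening in m.
Only numpy, scipy, OpenCV 4.12 (cv2) and the standard library are available. Lean on these libraries where they do the work, as an engineer would, in place of code of your own. Each camera call takes 0.05 s, during which the arm holds its last target.

### The job

One of the two small bench clamps has a grey moulding between its jaws. Loosen that clamp by rolling a fingertip across the knurled rim of its handwheel, stroke after stroke, anticlockwise as you face the wheel: let the index pin on the wheel's face come up to the top once, carry on for one more full turn, and stop with the pin straight up at the top for the second time. Only touch the wheel, never pinch it between the fingers: leave the moulding lying where it is, and do not turn the other clamp's wheel or disturb the things on the bench.

Things in the scene. Friction and masses are not known exactly. Their poses are not given: they have to be found in the camera images.
- vise_wheel (a joint): Turn (rad) of the wheel of the clamp that has the moulding; grows as it loosens, anticlockwise facing the pin's face (the rim's top moves to the clamp's -y). Pin straight up at 0, 2 pi, 4 pi; starts at 2.4 to 4.8, so the second time up is 4 pi. Stays where left; turns with about 1.5 N along the rim; jaw tight on the moulding at about 2; end stop at 20. A turn draws the jaw back 4 mm.
- vise_axle (a point): Knurled steel handwheel: a ridged rim 72 mm in diameter and 22 mm wide (25 over its flat faces) on a level screw; rim top 86 mm above the bench, open from above. Point: the wheel's centre, on the axis 50 mm above the bench, mid-way along the rim. Axes are the clamp's: x level along the screw, out through the wheel's free face (jaws lie towards -x); z up; y level, across the wheel.
- vise_pin (a point): Tip half of the index pin, a stub 7 mm thick standing 14 mm out from the wheel's free face, 28 mm from the axis; this point is 18 mm along the clamp's x from the wheel's centre and turns with the wheel.
- vise: The clamp with the moulding: dark cast-iron bed 140 x 70 x 22 mm fixed to the bench, fence at its far end, jaw and nut block up to 64 mm high; the block begins 50 mm behind the wheel's centre. Origin on the bench right below the wheel's centre, x along the screw out through the wheel's free face, z up.
- moulding_mid (a point): Loose distressed-grey moulding, 30 x 130 x 22 mm, lying crosswise on the clamp's bed between fence and jaw, 125 mm from the wheel. Point at its centre.
- spare: The other clamp, alike but empty. To be left alone. Origin and axes as for the first.
- spare_pin (a point): Index pin of the empty clamp's wheel, as for the first wheel.
- pad: Loose square boxwood sanding pad, 56 x 56 x 20 mm, between the clamps. Origin at the centre of its underside.
- measure: Loose measuring wheel lying flat: chrome disc 72 mm across, 16 mm high, with a handle 160 mm long along -x. Origin under the disc's centre.
- offcut: Loose grey moulding chip 30 x 60 x 22 mm beyond the clamps. Origin at the centre of its underside.
- glue: Loose white glue bottle, 52 mm across, 120 mm high, standing to the left. Origin at the centre of its underside.
- gauge: Loose wooden marking gauge, stock 80 x 22 x 20 mm with a 100 mm beam along y, lying to the right. Origin under the stock.
Mind the look-alikes: they are no part of the job. What is shaped like the vise but blue or green is not meant.

How it is judged:
On the way, in this order (a step that is already met when the one before it is completed fails the run):
1. the index pin comes up to the top the first time (value of joint vise_wheel above 5.98319 rad).
2. the index pin comes up to the top the second time (value of joint vise_wheel between 12.2164 and 12.9164 rad), for 0.2 s.
At the end, for the whole second after the job is handed in: The moulding clamp's wheel is at rest with its pin up for the second time (4 pi within 0.35 rad), the moulding within 12 mm of where it lay, the empty clamp's wheel unturned (its pin within 12 mm) (all of step 2 and velocity of joint vise_wheel between -0.1 and 0.1 rad/s and distance of each of moulding_mid, spare_pin from where it was at the start of the episode below 0.012 m); the robot touches nothing.
It fails at once if the wheel is pinched between the fingers, pressed on both faces at once (contact force between the fingers and vise_wheel_c0 above 1.5 N and contact force between the fingers and vise_wheel_c1 above 1.5 N).
It fails at once if the moulding is lifted or shifted more than 12 mm (distance of moulding_mid from where it was at the start of the episode above 0.012 m).
It fails at once if the empty clamp's wheel is turned (its pin moves more than 12 mm) (distance of spare_pin from where it was at the start of the episode above 0.012 m).
It fails at once if a loose thing on the bench is lifted or shifted more than 30 mm (distance of any of pad, measure, offcut, glue, gauge from where it was at the start of the episode above 0.03 m).
It also fails if it takes over 61 s, if anything falls off the work surface, if the arm or the gripper's body presses on something with over 40 N, if the wrist force passes 120 N, or if a joint passes its speed limit or range.

## Working session

There is one attempt and no reset: what is moved stays moved. The work goes in short steps, each a Python script; the robot and the scene stay as the last script left them, time stands still between calls to the robot, and variables do not carry over. Pictures are saved under pics/ and viewed, and the job is handed in when it is done.

```bash
mkdir -p pics
python3 - <<'E'
from rig import manip as m
import cv2,numpy as np
for n in("side","top"):
    c=m.camera(n);cv2.imwrite(f"pics/{n}0.png",c["image"][:,:,::-1]);print(n,c["fx"],c["fy"],c["cx"],c["cy"],c["k1"],np.round(c["cam_to_world"],4).tolist())
print(m.get_time(),m.get_position(),m.get_ee_rot(),m.get_width())
E
```

```text
side 468.4304234614411 468.4304234614411 317.2691541017187 197.75542592166082 -0.141614835972927 [[-0.9817, -0.1189, 0.1489, 0.423], [-0.1897, 0.5367, -0.8222, 1.1116], [0.0178, -0.8353, -0.5494, 0.8201], [0.0, 0.0, 0.0, 1.0]]
top 383.3358515679802 383.3358515679802 323.0147977778576 200.78011717786697 0.031049370483446807 [[-0.0128, -0.9994, 0.0336, 0.5753], [-0.9999, 0.0129, 0.0022, -0.0219], [-0.0026, -0.0336, -0.9994, 1.1098], [0.0, 0.0, 0.0, 1.0]]
0.1 [0.2447668  0.57456636 0.25261026] [ 0.31488082  1.54790377 -0.31707152] 0.08540428843624857
```

View pics/side0.png

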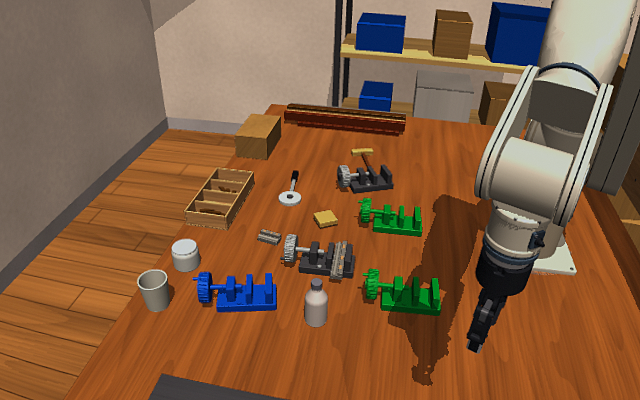

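View pics/top0.png

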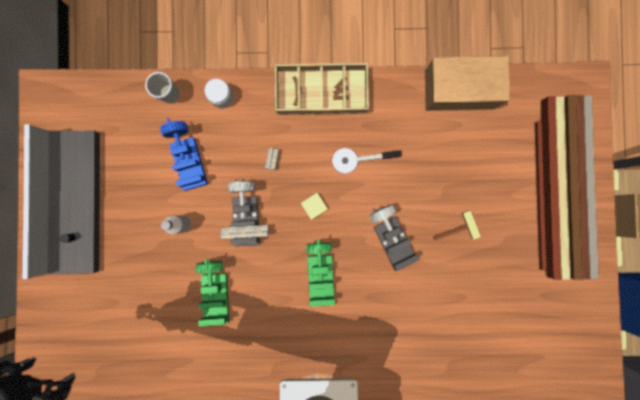

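The side view shows the moulding clamp's wheel near (289,249), with the grey moulding at (342,260). In the top view its wheel is near (241,187). I'll enlarge both.

Run:
```python
import cv2
a=cv2.imread("pics/side0.png")[220:290,265:365];cv2.imwrite("pics/s_c.png",cv2.resize(a,None,fx=8,fy=8,interpolation=2))
a=cv2.imread("pics/top0.png")[170:255,210:280];cv2.imwrite("pics/t_c.png",cv2.resize(a,None,fx=7,fy=7,interpolation=2))
```

```text
(no output)
```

View pics/s_c.png

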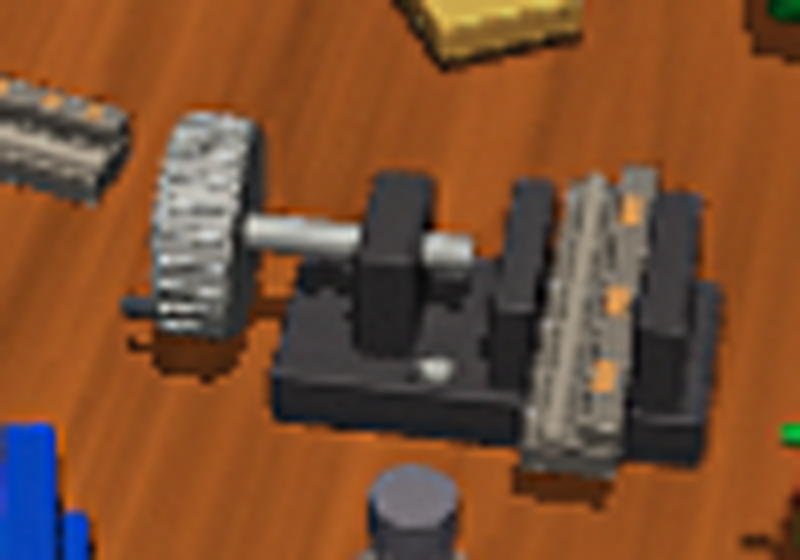

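View pics/t_c.png

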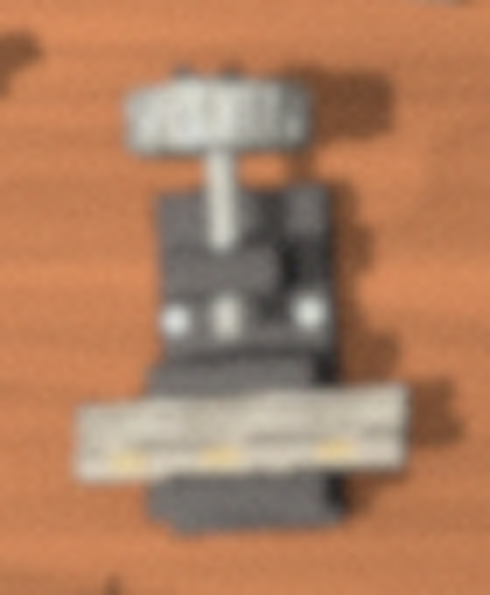

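```bash
cat > h.py <<'E'
import numpy as np, cv2
from scipy.optimize import least_squares
CAM={"side":((468.4304234614411,317.2691541017187,197.75542592166082,-0.141614835972927),np.array([[-0.9817,-0.1189,0.1489,0.423],[-0.1897,0.5367,-0.8222,1.1116],[0.0178,-0.8353,-0.5494,0.8201],[0,0,0,1]])),
"top":((383.3358515679802,323.0147977778576,200.78011717786697,0.031049370483446807),np.array([[-0.0128,-0.9994,0.0336,0.5753],[-0.9999,0.0129,0.0022,-0.0219],[-0.0026,-0.0336,-0.9994,1.1098],[0,0,0,1]]))}
def proj(n,P):
    (f,cx,cy,k),T=CAM[n]; p=(np.atleast_2d(P)-T[:3,3])@T[:3,:3]
    s=p[:,:2]/p[:,2:]; s=s*(1+k*(s**2).sum(1,keepdims=True)); return s*f+[cx,cy]
def tri(uvs,uvt):
    r=least_squares(lambda P:np.r_[proj("side",P)[0]-uvs,proj("top",P)[0]-uvt],[.6,.2,.05]); return r.x,r.fun
def atz(n,uv,z):
    r=least_squares(lambda P:proj(n,[P[0],P[1],z])[0]-uv,[.6,.2]); return r.x
def crop(n,img,name,pts=()):
    (x0,x1,y0,y1,f)=dict(side=(265,365,220,290,8),top=(210,280,170,255,7))[n]
    a=cv2.resize(img[y0:y1,x0:x1],None,fx=f,fy=f,interpolation=2)
    for u,v in pts: cv2.circle(a,(int((u+.5-x0)*f),int((v+.5-y0)*f)),2,(255,0,255),-1)
    cv2.imwrite(name,a)
S=lambda x,y:np.array([265+x/8-.5,220+y/8-.5]); Tp=lambda x,y:np.array([210+x/7-.5,170+y/7-.5])
E
python3 - <<'E'
from h import *
# rough: wheel
print(tri(S(208,225),Tp(219,116)))
# known-height points (top view): moulding ends z ~.044; 
print("pin a",tri(S(132,306),Tp(180,70)),"pin b",tri(S(132,306),Tp(235,70)))
a=atz("top",Tp(221,175),.05);b=atz("top",Tp(228,310),.05);print("axis",a,b,np.degrees(np.arctan2(*(a-b)[::-1])))
print("mould",(atz("top",Tp(78,405),.044)-atz("top",Tp(405,385),.044)))
print("bed", [atz("top",Tp(*p),.022) for p in((160,190),(330,185),(180,530),(345,515))])
E
```

```text
(array([0.65415794, 0.20679984, 0.0526117 ]), array([-0.08943361, -0.0107891 ,  0.01659457,  0.09516635]))
pin a (array([0.67457989, 0.22690518, 0.03158482]), array([-0.04872505, -0.0065368 ,  0.00948545,  0.05288496])) pin b (array([0.67792883, 0.208615  , 0.0153104 ]), array([ 0.63641013,  0.08463385, -0.12307547, -0.68737262]))
axis [0.63125898 0.20676012] [0.57792509 0.20429981] 2.6412061304598655
mould [-0.00615337  0.12929521]
bed [array([0.62696521, 0.23749909]), array([0.62811457, 0.16870718]), array([0.48955768, 0.23001658]), array([0.49465765, 0.16352193])]
```

```bash
cat >> h.py <<'E'
def model(c,yaw,th,zc=.05):
    t=np.linspace(0,2*np.pi,60); L=[]
    for xx in(-.011,.011): L+= [[xx,.036*np.sin(a),.036*np.cos(a)] for a in t]
    for xx in(.0125,.0265): L+= [[xx,-.028*np.sin(th)+.0035*np.sin(a),.028*np.cos(th)+.0035*np.cos(a)] for a in t[::4]]
    L=np.array(L); R=np.array([[np.cos(yaw),-np.sin(yaw),0],[np.sin(yaw),np.cos(yaw),0],[0,0,1]])
    return L@R.T+[c[0],c[1],zc]
E
python3 - <<'E'
from h import *
M=model((.654,.207),np.radians(2.7),3.94)
for n in("side","top"): crop(n,cv2.imread(f"pics/{n}0.png"),f"pics/m_{n}.png",proj(n,M))
a=cv2.imread("pics/m_side.png");b=cv2.imread("pics/m_top.png")[:250]
b=cv2.copyMakeBorder(b,0,0,0,800-b.shape[1],0);cv2.imwrite("pics/m.png",np.vstack([a[:350],b]))
E
```

```text
(no output)
```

View pics/m.png

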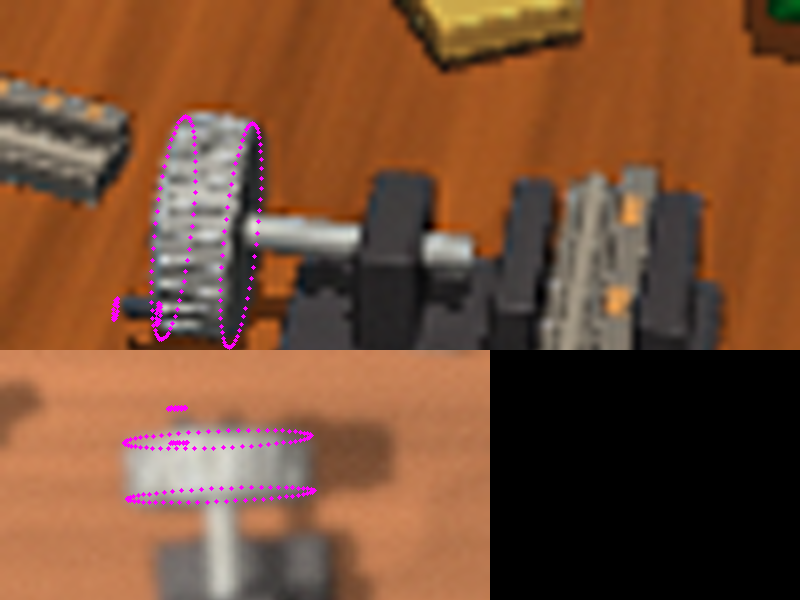

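```bash
cat >> h.py <<'E'
from scipy.spatial.transform import Rotation as Ro
C=np.array([.653,.207,.05]); YAW=np.radians(2.7)
ex=np.array([np.cos(YAW),np.sin(YAW),0]); ey=np.array([-np.sin(YAW),np.cos(YAW),0]); ez=np.array([0,0,1.])
def pose(phi,gap,tilt=None,sgn=1,tip=.022,s=0.):
    """phi: angle from top towards clamp +y; gap: tip distance outside rim radius"""
    tilt=phi if tilt is None else tilt
    d=lambda a: np.cos(a)*ez+np.sin(a)*ey
    u=d(tilt); x=-u; y=sgn*(np.cos(tilt)*ey-np.sin(tilt)*ez); z=np.cross(x,y)
    P=C+d(phi)*(.036+gap)+u*tip+s*ey
    return P,Ro.from_matrix(np.c_[x,y,z]).as_rotvec()
E
python3 - <<'E'
from h import *
from rig import manip as m
print(Ro.from_rotvec(m.get_ee_rot()).as_matrix().round(2))
for sg in(1,-1):
  for t in(-60,-45,-30,0,30,45,60):
    q=m.solve_ik(*pose(np.radians(t),.01,sgn=sg)); print(sg,t,None if q is None else np.round(q,2))
E
```

```text
[[-0.    0.39  0.92]
 [-0.    0.92 -0.39]
 [-1.   -0.   -0.  ]]
1 -60 [-0.16  0.91  1.59  1.09  1.27 -2.48]
1 -45 [-0.08  0.79  1.62  0.92  1.08 -2.29]
1 -30 [ 0.03  0.7   1.63  0.67  0.94 -2.03]
1 0 [ 0.29  0.67  1.56 -0.    0.91 -1.33]
1 30 [ 0.52  0.81  1.41 -0.49  1.23 -0.86]
1 45 [ 0.6   0.92  1.31 -0.65  1.43 -0.75]
1 60 [ 0.66  1.05  1.2  -0.79  1.64 -0.69]
-1 -60 [-0.16  0.91  1.59  1.09  1.27  0.66]
-1 -45 [-0.08  0.79  1.62  0.92  1.08  0.85]
-1 -30 [0.03 0.7  1.63 0.67 0.94 1.12]
-1 0 [ 0.29  0.67  1.56 -0.    0.91  1.81]
-1 30 [ 0.52  0.81  1.41 -0.49  1.23  2.28]
-1 45 [ 0.6   0.92  1.31 -0.65  1.43  2.39]
-1 60 [ 0.66  1.05  1.2  -0.79  1.64  2.45]
```

Run:
```python
from h import *
from rig import manip as m
m.command_gripper(0.0); print(m.get_time(),m.get_width())
m.move_to(*pose(0,.06)); print(m.get_time(),m.get_contact_force())
m.servo_line(pose(0,.012)[0],rate=.1); print(m.get_time(),m.get_contact_force(),m.get_position()-pose(0,.012)[0])
for n in("side","top"):
    cv2.imwrite(f"pics/{n}1.png",m.camera(n)["image"][:,:,::-1])
a=cv2.imread("pics/side1.png")[180:290,250:370];b=cv2.imread("pics/top1.png")[150:230,190:290]
a=cv2.resize(a,None,fx=5,fy=5,interpolation=2)
cv2.imwrite("pics/c1.png",a)
```

```text
0.8667 -0.0004345920353241878
2.8667 [ 0.1413506  -0.53524321 -0.59678612]
3.5 [ 0.85527489 -0.91306412  0.62729161] [ 2.98706434e-05  5.24246686e-05 -2.87278466e-04]
```

View pics/c1.png

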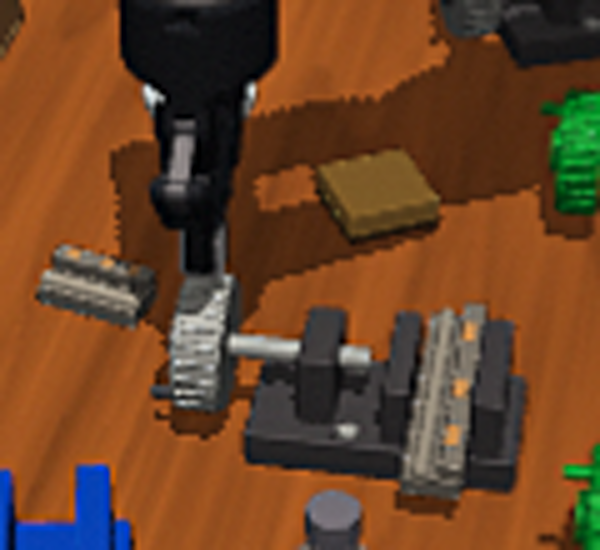

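The closed tip is directly above the rim at about (205,275) in the crop, and it lines up with the wheel's width. Next I'll step down to find contact and see how stiff it is.

Run:
```python
from h import *
from rig import manip as m
f0=m.get_contact_force()
for g in(.006,.004,.003,.002,.001,0,-.001,-.002,-.003,-.004):
    m.servo_line(pose(0,g)[0],rate=.03); f=m.get_contact_force(); print(g,round(m.get_time(),2),np.round(f-f0,2),round(m.get_position()[2]-pose(0,g)[0][2],5))
    if f[2]-f0[2]>5: break
```

```text
0.006 3.95 [-0.05  0.67 -1.4 ] -0.00012
0.004 4.2 [-0.09  0.13 -0.68] -0.0001
0.003 4.45 [ 0.19 -0.26 -0.74] -6e-05
0.002 4.7 [-0.35 -0.85 -0.49] -6e-05
0.001 4.95 [-0.77  0.51  0.11] -8e-05
0 5.2 [0.21 0.05 0.17] 9e-05
-0.001 5.45 [-1.35 -0.71  5.84] 0.00087
```

```bash
cat >> h.py <<'E'
def stroke(m,a0,a1,press=.0015,n=4,rate=.1,log=True,lift=True):
    r=np.radians
    m.servo_line(*pose(r(a0),.006),rate=.3)
    m.servo_line(*pose(r(a0),-press),rate=.05)
    fs=[]
    for a in np.linspace(a0,a1,n+1)[1:]:
        m.servo_line(*pose(r(a),-press),rate=rate); fs.append(np.round(m.get_contact_force(),1).tolist())
    if lift: m.servo_line(*pose(r(a1),.008),rate=.1)
    if log: print(round(m.get_time(),2),fs)
def snap(m,tag):
    P=[]
    for n,(x0,x1,y0,y1) in dict(side=(255,335,220,275),top=(215,270,165,205)).items():
        i=m.camera(n)["image"][:,:,::-1]; cv2.imwrite(f"pics/{tag}_{n}.png",i)
        P.append(cv2.resize(i[y0:y1,x0:x1],(400*(x1-x0)//80 if n=="side" else 396,275 if n=="side" else 288),interpolation=2))
    P[0]=cv2.copyMakeBorder(P[0],0,13,0,0,0); cv2.imwrite(f"pics/{tag}.png",np.hstack(P))
E
python3 - <<'E'
from h import *
from rig import manip as m
m.servo_line(*pose(0,.008),rate=.2)
stroke(m,40,-40); 
snap(m,"k1"); print(m.get_time())
E
```

```text
9.17 [[1.7, 2.2, 6.7], [-0.4, 0.5, 12.5], [-2.6, -7.2, 17.9], [-1.1, -14.9, 17.4]]
9.2667
```

View pics/k1.png

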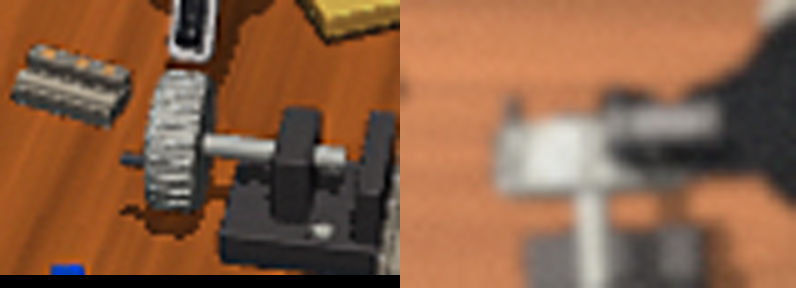

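```bash
sed -i 's/C=np.array(\[.653,.207,.05\])/C=np.array([.653,.2056,.05])/' h.py
cat >> h.py <<'E'
def pin(us,ut):
    """fit theta: crop pixels in snap picture of the pin TIP centre (either None)"""
    def P(th): return C+.0265*ex-.028*np.sin(th)*ey+.028*np.cos(th)*ez
    best=[]
    ths=np.linspace(0,2*np.pi,361)
    for th in ths:
        e=0
        if us is not None: e+=((proj("side",P(th))[0]-[255+us[0]/5-.5,220+us[1]/5-.5])**2).sum()
        if ut is not None: e+=((proj("top",P(th))[0]-[215+(ut[0]-400)/7.2-.5,165+ut[1]/7.2-.5])**2).sum()
        best.append(e)
    i=np.argmin(best); return round(ths[i],2),round(best[i],2)
E
python3 - <<'E'
from h import *
print(pin((124,158),(512,97)),pin((124,158),None),pin(None,(512,97)))
o=S(130,306);print(pin(((o[0]+.5-255)*5,(o[1]+.5-220)*5),None))
E
```

```text
(np.float64(5.01), np.float64(1.04)) (np.float64(5.03), np.float64(0.48)) (np.float64(4.87), np.float64(0.42))
(np.float64(3.54), np.float64(0.33))
```

```bash
cat >> h.py <<'E'
def back(m,a0=40): m.servo_line(*pose(0,.025),rate=.3); m.servo_line(*pose(np.radians(a0),.014),rate=.3)
E
python3 - <<'E'
from h import *
from rig import manip as m
back(m); stroke(m,40,-40); snap(m,"k2"); print(m.get_time())
E
```

```text
13.91 [[2.1, 2.4, 8.0], [-0.1, -1.1, 13.8], [-0.6, -6.1, 15.1], [0.7, -13.1, 13.6]]
14.0083
```

View pics/k2.png

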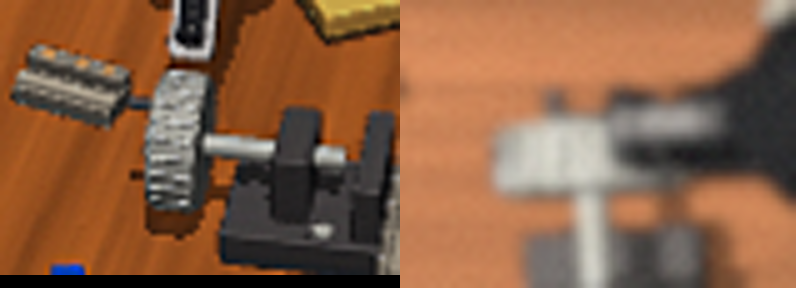

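Run:
```python
from h import *
print(pin((137,102),(556,93)),pin((137,102),None),pin(None,(556,93)))
from rig import manip as m
for i in range(2): back(m); stroke(m,40,-40)
snap(m,"k3"); print(m.get_time())
```

```text
(np.float64(6.07), np.float64(4.71)) (np.float64(1.5), np.float64(1.33)) (np.float64(3.84), np.float64(0.63))
18.65 [[-0.2, 1.1, 9.4], [-0.7, -1.5, 13.8], [-0.5, -8.1, 14.6], [-0.2, -13.5, 12.7]]
23.29 [[0.4, 1.3, 10.0], [-1.8, -2.1, 14.3], [-1.0, -8.2, 16.5], [-0.1, -15.4, 13.1]]
23.3917
```

View pics/k3.png

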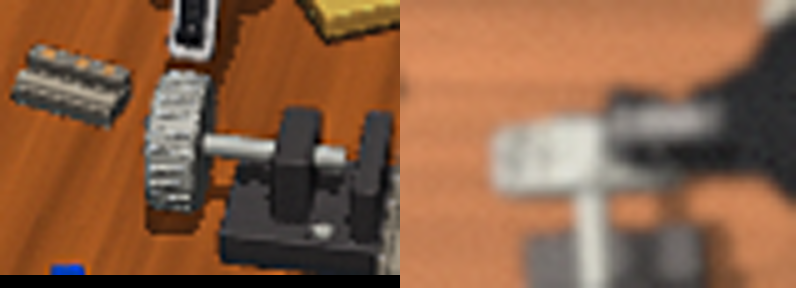

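The pin is now hidden on the far side (-y, low), as expected after about 3.4 strokes past my start estimate. Two more strokes should bring it back into view on the left.

Run:
```python
from h import *
from rig import manip as m
for i in range(2): back(m); stroke(m,40,-40)
snap(m,"k4"); print(m.get_time())
```

```text
28.03 [[0.8, 3.0, 7.6], [-0.1, -1.8, 13.5], [-1.5, -7.4, 15.7], [-0.7, -12.4, 14.1]]
32.67 [[0.6, 2.0, 8.1], [-0.2, -0.3, 11.9], [0.3, -6.9, 14.9], [1.0, -12.0, 13.2]]
32.775
```

View pics/k4.png

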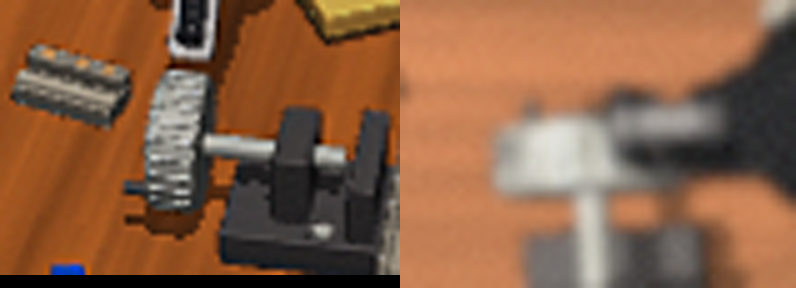

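Run:
```python
from h import *
print(pin((123,187),(531,100)),pin((123,187),None),pin(None,(531,100)))
P=C+.0265*ex
for th in(0,5.8,6.0,6.1,6.2,6.4):
  p=P-.028*np.sin(th)*ey+.028*np.cos(th)*ez
  print(th,(proj("side",p)[0]-[254.5,219.5])*5,(proj("top",p)[0]-[214.5,164.5])*7.2+[400,0])
from rig import manip as m
back(m); stroke(m,40,-40)
m.servo_line(*pose(np.radians(-40),.06),rate=.25); snap(m,"k5"); print(m.get_time())
```

```text
(np.float64(4.28), np.float64(0.14)) (np.float64(4.28), np.float64(0.02)) (np.float64(4.28), np.float64(0.12))
0 [130.42973312  95.21732953] [574.08833237  83.6556636 ]
5.8 [125.2806195  115.96255256] [541.31491336  86.54016856]
6.0 [127.29719402 106.40250353] [553.85702145  85.18152495]
6.1 [128.37682378 102.09786759] [560.73727516  84.58343338]
6.2 [129.48871567  98.16976   ] [567.92711573  84.04842726]
6.4 [131.76192491  91.59475858] [582.92330808  83.19020306]
37.42 [[0.5, 2.3, 9.6], [0.1, -1.3, 13.4], [0.0, -6.6, 15.9], [-0.3, -13.9, 13.2]]
37.875
```

View pics/k5.png

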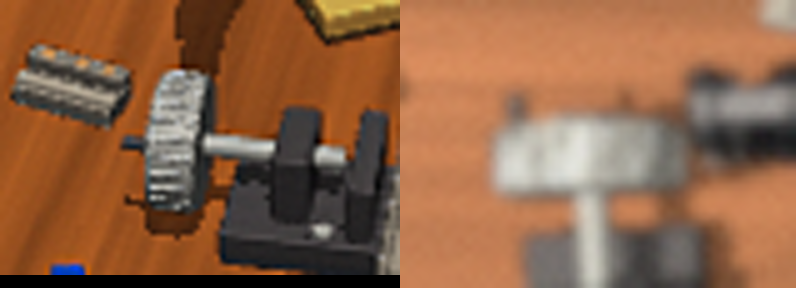

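Run:
```python
from h import *
print(pin((122,143),(515,97)),pin((122,143),None),pin(None,(515,97)))
from rig import manip as m
m.servo_line(*pose(0,.04),rate=.3); m.servo_line(*pose(np.radians(40),.014),rate=.3)
stroke(m,40,-28)
m.servo_line(*pose(np.radians(-28),.06),rate=.25); snap(m,"k6"); print(m.get_time())
```

```text
(np.float64(5.27), np.float64(1.19)) (np.float64(5.31), np.float64(0.01)) (np.float64(4.78), np.float64(0.15))
42.29 [[0.9, 2.1, 9.2], [0.3, -0.2, 11.7], [-0.5, -5.2, 16.4], [-1.1, -11.5, 15.3]]
42.75
```

View pics/k6.png

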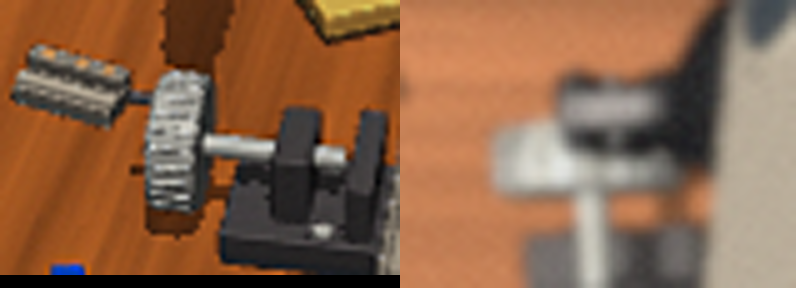

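The pin is near the top at about (135,98) in the side crop, but the gripper hides it in the top view. I'll move clear and check both views.

Run:
```python
from h import *
from rig import manip as m
m.servo_line(pose(0,.14)[0]+np.array([-.05,-.1,0]),rate=.25); snap(m,"k7"); print(m.get_time(),m.get_contact_force())
a=cv2.imread("pics/k7_side.png")[230:260,270:310];b=cv2.imread("pics/k7_top.png")[168:198,222:262]
cv2.imwrite("pics/k7c.png",np.hstack([cv2.resize(i,None,fx=10,fy=10,interpolation=2) for i in(a,b)]))
```

```text
43.4667 [-0.20473441 -1.10977752  0.18842268]
```

View pics/k7c.png

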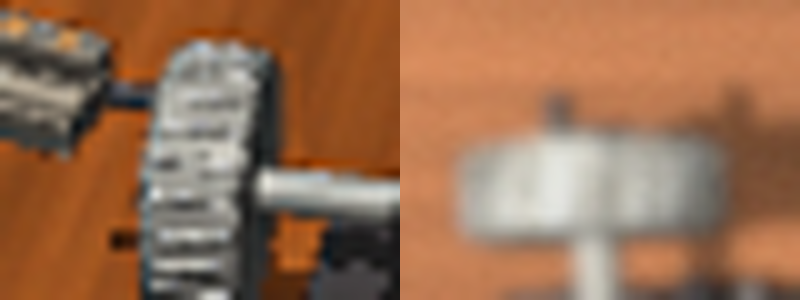

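Run:
```python
import cv2,numpy as np
a=cv2.imread("pics/side0.png");b=cv2.imread("pics/k7_side.png")
cv2.imwrite("pics/d.png",np.hstack([cv2.resize(i[140:340,240:440],(400,400)) for i in(a,b)]))
```

```text
(no output)
```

View pics/d.png

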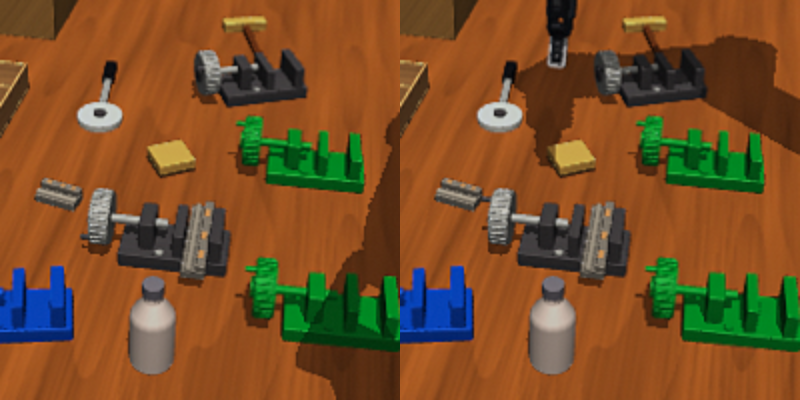

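Compared with the first picture, nothing on the bench has moved. The moulding is where it lay, and the spare clamp looks unchanged. The pin is up and the gripper is clear, so I'm handing in.

Run:
```python
from rig import manip as m
m.hold(.3); print(m.get_time(), m.get_contact_force()); m.sign_off()
```

```text
43.7667 [-0.00340079 -0.96396884 -0.85784325]
the job is handed in; nothing more can be done
```

I turned the moulding clamp's wheel with eight closed-fingertip strokes over the top of its rim, seven of 80° and a last one of 68°. The pin came up to the top once, went round one more full turn, and I handed in at 43.8 s; no verdict was reported.

- **Pin angle:** the side view put the pin at about 6.2 rad and the top view at about 6.15 rad. That is roughly 0.1 rad short of straight up, inside the 0.35 rad tolerance.
- **Turn count:** I counted turns from the pictures after individual strokes: about 5.0 rad, then about 6.1 (first time up), a stretch with the pin hidden, then about 10.6, 11.6 and finally about 12.45 rad. While the pin was hidden, I relied on the steady 1.05 to 1.2 rad per stroke.
- **Rest of the bench:** the last side picture shows the moulding, the spare clamp, the pad, the measure, the offcut, the glue and the gauge where they were. I checked these by eye, not by measurement.
- **Contact:** the gripper was clear of everything, and the contact-force reading was only its usual noise of about 1 N.
- **What disagreed:**
  - My first estimate of the starting angle varied from 3.5 to 3.9 rad between fits.
  - The wheel centre I measured needed a 1.4 mm sideways correction, judged from the forces.
  - At intermediate pin positions, single-view fits sometimes differed from each other by up to 0.5 rad. One stroke-two fit failed outright, so there I used the combined fit and the pin's height in the side view.

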